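# Pack the finishing kit, heavy plate lowest

### The arm

A 7-joint arm with a two-finger parallel gripper is mounted at the origin on a cart in front of the work surface, level with it; the furniture and walls round the work are solid. World frame = base frame: x ahead of the robot, y to its left, z up, the work surface at z = 0. Lengths are in m, angles in rad, forces in N, time in s.
With the tool pointing down it reaches from about 0.4 to 0.875 m from the base axis. Payload 19.3 kg.
Tool frame: the origin (TCP) lies at the very end of the fingers, on their centre line; the grasp point (between the pads) lies 19 mm behind it; z points along the fingers, y is the line along which they close (so a half turn about z gives the same grasp; the last joint's range is limited). The gripper opens to 85 mm and grips with 20 to 120 N. Pads are 22 mm wide; open, the fingers measure 114 mm over their backs; the gripper's body (76 mm by 85 mm) begins 54 mm behind the grasp point. The pads swing forward as they close: fully open they stand 13 mm farther back than shut.
Start: joints at [1.099, 0.521, -0.036, 1.599, 0.021, 1.021, -0.113], TCP at [0.244, -0.575, 0.231] pointing down, gripper open.
Joint ranges: [-2.91, 2.91], [-0.3, 2.13], [-1.5, 1.42], [0.17, 2.43], [-1.26, 4.41], [0.16, 1.93], [-2.52, 2.52]. Speed limits (rad/s): [1.89, 1.89, 2.39, 2.39, 3.01, 3.01, 3.01].

### API

Orientations are given as [roll, pitch, yaw] about the fixed x, y, z axes, in that order (R = Rz(yaw) Ry(pitch) Rx(roll)).
In Python, from workcell import monitor, optics, job_done gives the robot as it stands.
- The arm moves only by the shell command python3 -m handwheel 'ROWS' [FORCE]. ROWS is JSON, a list of rows, each an object of numbers: "dx", "dy", "dz": the shift along the tool's x, y, z in cm; "wx", "wy", "wz": the turn, a rotation vector about the tool's x, y, z in rad; "claw": the opening in per cent of the stroke, from 0 (shut) to 100 (fully open). A call has 1 to 8 rows; each row shifts and turns the commanded pose from where the row before left it, along the tool's axes as they then stand; what a row does not reach is not made up. A row lasts 1/8 s, in which the tool goes at most 62.5 mm and 10.7 degrees, less where a joint would pass 70% of its speed; a pose out of reach is approached as far as the arm can. A call with a gripper value outside its range is refused whole. The fingers move at their own pace and stop on an object; FORCE is the grip in N (left out, the last holds). Time passes only in rows, so rows that do not move let the fingers close. It gives the time, the measured TCP pose, the force, the opening and the grip force at its end, in the units of the state.
- monitor.observe(): the state, without advancing time (a new reading comes with each control period).
- optics.grab_frame(name): name is "scene" or "top" or "wrist"; returns a dict with "frame" (384x512x3 uint8, blue, green, red), "fovy" (degrees; the focal length in pixels is half the picture's height over the tangent of half this angle, whatever the lens; pixels are square), "cx", "cy" (the principal point, pixels), "k1" (the pictures are not rectified: a ray, as slopes to the right and down, at radius r is drawn at 1 + k1 r^2 times it, then the intrinsics apply), "R" (3x3) and "t" (3): a world point X has camera coordinates R X + t. Camera axes: x right, y down, z forward; pixel columns grow to the right and rows downward; lengths in m; the calibration is good to about 2 mm. A picture is of the moment at which its call begins. There is no depth.
- job_done(): hands the job in; it is judged then, once.
Trained networks look in the newest picture that a camera, given by its name, has taken for a name from the list of things; names that differ only in an ending like _2 or _b are one class to them, and where a whole thing is asked for, a point or a joint stands for the part that bears it (a point fixed in the world has none). Each returns a list of dicts, best first, with "p" (0 to 1); they miss things now and then, are a little off and sometimes report something else, mostly with a low value. They report only what shows in the picture. A call takes as long as a camera call. They do not tell look-alikes from the thing itself.
- optics.masks_of(name, camera): "region" (384x512 bool, what is visible of it) and "rect" ([left, top, width, height] in pixels, round what is visible of it).
The state is a dict: "clock": time; "qpos": joint angles; "qd": joint speeds; "joint_efforts": joint torques, N m; "position": TCP position; "tool_rot": TCP orientation; "force": force on the tool from outside, world axes, zero at the start; "moment": the same for the moment, N m; "grip_width": finger opening in m; "finger_force": force on a finger pad.
Only numpy, scipy, OpenCV 4.12 (cv2) and the standard library are available. Lean on these libraries where they do the work, as an engineer would, in place of code of your own. Each camera call takes 0.05 s, during which the arm holds its last target. There are 200 camera calls.

### The job

Pack the finishing kit into the open plywood box with the heaviest part lowest: lay the cast-iron lapping plate flat in the middle of the box's floor, lengthways along the box, and then the light sanding block squarely on top of it, centred and the same way round as the plate. Set both down rather than dropping them, same side up as they lie now, and leave the slate stone where it is on the bench.

Things in the scene. Friction and masses are not known exactly. Their poses are not given: they have to be found in the camera images.
- packing_box: Open plywood packing box without a lid, fixed to the bench. Outside 162 mm (its x) by 182 mm (its y, the box's length), 56 mm high, walls 6 mm and floor 6 mm thick; inside 150 x 170 mm and 50 mm deep. Four small outside cleats at the corners add 6 mm to each long side. Origin: centre of its underside, so the inner floor is 6 mm above it; z up.
- lapping_plate: Cast-iron lapping plate, the heavy part: dark grey rectangular metal slab, its ground top scored with a grid of thin black grooves, 50 mm (its x) by 100 mm (its y) by 16 mm thick, about 0.55 kg, loose. Origin: centre of its underside; z up. Grasp across the 50 mm width, at its middle.
- sanding_block: Sanding block, the light part: rectangular wooden block, grey-brown above and brick red below, 45 mm (its x) by 88 mm (its y) by 26 mm high, about 0.06 kg, loose. Origin: centre of its underside; z up. Grasp across the 45 mm width.
- slate_stone: Dark blue-grey slate slip stone with rounded outline, 34 mm (its x) by 91 mm (its y) by 11 mm thick, loose; not part of the kit. Origin: centre of its underside; z up.
There are look-alikes about, which are no part of the job. There is more than one size of the lapping_plate; the one meant has the size given above.

How it is judged:
On the way:
1. the lapping plate alone lies flat on the floor of the box, in the middle and along it, released (horizontal distance between lapping_plate and packing_box below 0.03 m and z of lapping_plate in the frame of packing_box below 0.01 m and angle between lapping_plate's own z axis and vertical below 0.12 rad and angle between the y axis of lapping_plate and the y axis of packing_box, either way round below 0.26 rad and contact force between the fingers and lapping_plate below 0.2 N and contact force between sanding_block and lapping_plate below 0.1 N and horizontal distance between sanding_block and lapping_plate above 0.06 m), for 0.2 s.
At the end, for the whole second after the job is handed in: The plate lies flat (7 degrees) on the box floor, within 30 mm of its centre and 15 degrees of its length; the sanding block lies flat on the plate, within 18 mm of its centre and 15 degrees of its direction; both at rest, same side up; the slate stone within 20 mm of its start (horizontal distance between lapping_plate and packing_box below 0.03 m and z of lapping_plate in the frame of packing_box below 0.01 m and angle between each of lapping_plate, sanding_block's own z axis and vertical below 0.12 rad and angle between the y axis of lapping_plate and the y axis of packing_box, either way round below 0.26 rad and horizontal distance between sanding_block and lapping_plate below 0.018 m and z of sanding_block in the frame of lapping_plate between 0.012 and 0.021 m and angle between the y axis of sanding_block and the y axis of lapping_plate, either way round below 0.26 rad and linear speed of each of lapping_plate, sanding_block below 0.02 m/s and distance of slate_stone from where it was at the start of the episode below 0.02 m); the robot touches nothing.
It fails at once if the lapping plate is dropped (falls free from more than about 25 mm) (linear speed of lapping_plate above 0.7 m/s and contact force between the fingers and lapping_plate below 0.3 N).
It fails at once if the sanding block is dropped (falls free from more than about 25 mm) (linear speed of sanding_block above 0.7 m/s and contact force between the fingers and sanding_block below 0.3 N).
It fails at once if the slate stone is moved by more than 20 mm (distance of slate_stone from where it was at the start of the episode above 0.02 m).
It also fails if it takes over 58 s, if anything falls off the work surface, if the arm or the gripper's body presses on something with over 40 N, if the wrist force passes 120 N, or if a joint passes its speed limit or range.

## Working session

There is one attempt and no reset: what is moved stays moved. The work goes in short steps, Python scripts to look and compute and a shell command to move; the robot and the scene stay as the last step left them, time stands still between calls to the robot, and variables do not carry over. Pictures are saved under pics/ and viewed, at most 10 in all, crops included, and the job is handed in when it is done.

```bash
mkdir -p pics; ls
cat > h.py <<'E'
import numpy as np, cv2
from workcell import monitor, optics
def K(f):
    h=f["frame"].shape[0]; fl=h/2/np.tan(np.radians(f["fovy"])/2); return fl
def unproj(f,px,z):
    px=np.atleast_2d(px).astype(float); fl=K(f)
    d=(px-[f["cx"],f["cy"]])/fl
    u=d.copy()
    for _ in range(20): u=d/(1+f["k1"]*(u**2).sum(1,keepdims=True))
    R=np.array(f["R"]);t=np.array(f["t"]); C=-R.T@t
    r=np.c_[u,np.ones(len(u))]@R
    return C+r*((z-C[2])/r[:,2])[:,None]
def find(f,name,cam,z):
    out=[]
    for m in optics.masks_of(name,cam):
        reg=m["region"].astype(np.uint8)
        cs,_=cv2.findContours(reg,cv2.RETR_EXTERNAL,cv2.CHAIN_APPROX_NONE)
        c=max(cs,key=cv2.contourArea)[:,0,:]
        w=unproj(f,c,z)[:,:2]
        (cx,cy),(a,b),_=r=cv2.minAreaRect((w*1000).astype(np.float32))
        bx=cv2.boxPoints(r); e=[bx[1]-bx[0],bx[2]-bx[1]]; l=max(e,key=np.linalg.norm)
        print(name,round(m["p"],2),m["rect"],"centre",round(cx),round(cy),"size",round(min(a,b)),round(max(a,b)),"longdir deg",round(np.degrees(np.arctan2(l[1],l[0]))%180,1))
E
python3 - <<'E'
from h import *
s=monitor.observe(); print(s["clock"],s["position"],s["tool_rot"],s["grip_width"])
ims=[]
for cam in ["top","scene"]:
    f=optics.grab_frame(cam); ims.append(f["frame"]); print(cam,-np.array(f["R"]).T@f["t"])
    cv2.imwrite(f"pics/{cam}0.png",f["frame"])
    for n,z in [("packing_box",.056),("lapping_plate",.016),("sanding_block",.026),("slate_stone",.011)]: find(f,n,cam,z)
E
```

```text
pics
0.0 [ 0.24424178 -0.5749298   0.23072148] [-3.14044297e+00  1.05416690e-04  4.01791861e-01] 0.08516146923150121
top [ 0.39760574 -0.13245541  0.91726024]
packing_box 0.64 [102.7, 126.3, 87.7, 85.1] centre 531 110 size 177 190 longdir deg 96.9
lapping_plate 0.7 [348.9, 208.1, 18.3, 30.5] centre 404 -392 size 36 67 longdir deg 25.6
lapping_plate 0.67 [230.2, 182.9, 43.0, 35.0] centre 464 -127 size 50 99 longdir deg 73.5
sanding_block 0.75 [284.6, 184.0, 40.5, 25.0] centre 471 -266 size 48 91 longdir deg 104.7
sanding_block 0.68 [104.0, 124.8, 87.0, 87.1] centre 536 119 size 184 199 longdir deg 96.7
slate_stone 0.95 [347.4, 172.8, 38.6, 10.9] centre 513 -413 size 32 87 longdir deg 89.7
scene [-0.42076578 -0.86221026  0.57278716]
packing_box 0.94 [158.2, 148.8, 83.4, 46.6] centre 489 72 size 255 257 longdir deg 96.6
lapping_plate 0.69 [316.7, 241.4, 15.0, 20.1] centre 388 -402 size 35 83 longdir deg 27.2
lapping_plate 0.64 [233.0, 197.9, 37.4, 23.2] centre 450 -136 size 62 121 longdir deg 72.0
sanding_block 0.86 [277.3, 209.1, 37.1, 24.2] centre 447 -281 size 85 97 longdir deg 102.8
slate_stone 0.62 [340.9, 229.6, 36.5, 13.5] centre 502 -419 size 44 94 longdir deg 82.3
```

View pics/top0.png

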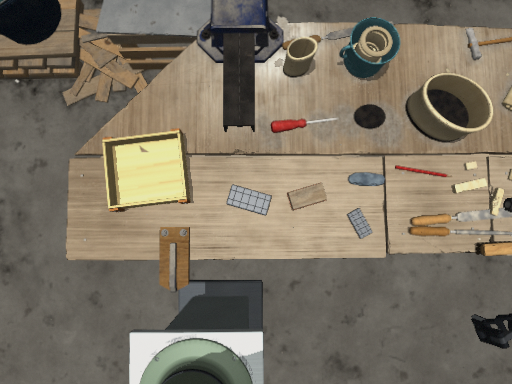

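View pics/scene0.png

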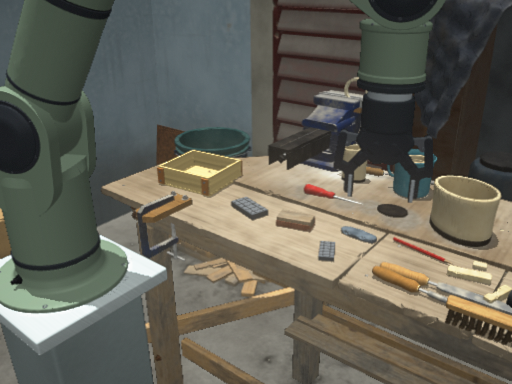

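Top view: the box is at (146,168), the full-size plate at (249,199), the sanding block at (307,195), the small look-alike plate at (360,223) and the slate at (366,179). The scene view agrees. The 50x99 detection is the right plate, so I'll go above it.

```bash
cat >> h.py <<'E'
def rows(x,y,z,yawdeg,n,start=None):
    s=monitor.observe(); p=np.array(s["position"]); yaw=s["tool_rot"][2]
    d=(np.array([x,y,z])-p)/n*100
    dy=(np.radians(yawdeg)-yaw+np.pi/2)%np.pi-np.pi/2; w=dy/n
    print("at",p.round(4),s["tool_rot"],"total cm",(d*n).round(2),"dyaw",round(dy,3))
    for i in range(n):
        a=yaw+i*w; c,q=np.cos(a),np.sin(a)
        print('{"dx":%.1f,"dy":%.1f,"dz":%.2f,"wz":%.3f}'%(c*d[0]+q*d[1],q*d[0]-c*d[1],-d[2],-w))
E
python3 -c "
from h import *
rows(.464,-.127,.16,73.5,14)"
```

```text
at [ 0.2444 -0.5752  0.2312] [-3.14149011e+00 -6.69415693e-06  4.01819019e-01] total cm [21.96 44.82 -7.12] dyaw 0.881
{"dx":2.7,"dy":-2.3,"dz":0.51,"wz":-0.063}
{"dx":2.8,"dy":-2.2,"dz":0.51,"wz":-0.063}
{"dx":3.0,"dy":-2.0,"dz":0.51,"wz":-0.063}
{"dx":3.1,"dy":-1.8,"dz":0.51,"wz":-0.063}
{"dx":3.2,"dy":-1.6,"dz":0.51,"wz":-0.063}
{"dx":3.3,"dy":-1.4,"dz":0.51,"wz":-0.063}
{"dx":3.4,"dy":-1.2,"dz":0.51,"wz":-0.063}
{"dx":3.4,"dy":-1.0,"dz":0.51,"wz":-0.063}
{"dx":3.5,"dy":-0.7,"dz":0.51,"wz":-0.063}
{"dx":3.5,"dy":-0.5,"dz":0.51,"wz":-0.063}
{"dx":3.6,"dy":-0.3,"dz":0.51,"wz":-0.063}
{"dx":3.6,"dy":-0.1,"dz":0.51,"wz":-0.063}
{"dx":3.6,"dy":0.1,"dz":0.51,"wz":-0.063}
{"dx":3.5,"dy":0.4,"dz":0.51,"wz":-0.063}
```

```bash
python3 -m handwheel '[{"dx":2.7,"dy":-2.3,"dz":0.5,"wz":-0.063},{"dx":2.8,"dy":-2.2,"dz":0.5,"wz":-0.063},{"dx":3.0,"dy":-2.0,"dz":0.5,"wz":-0.063},{"dx":3.1,"dy":-1.8,"dz":0.5,"wz":-0.063},{"dx":3.2,"dy":-1.6,"dz":0.5,"wz":-0.063},{"dx":3.3,"dy":-1.4,"dz":0.5,"wz":-0.063},{"dx":3.4,"dy":-1.2,"dz":0.5,"wz":-0.063}]'
python3 -m handwheel '[{"dx":3.4,"dy":-1.0,"dz":0.5,"wz":-0.063},{"dx":3.5,"dy":-0.7,"dz":0.5,"wz":-0.063},{"dx":3.5,"dy":-0.5,"dz":0.5,"wz":-0.063},{"dx":3.6,"dy":-0.3,"dz":0.5,"wz":-0.063},{"dx":3.6,"dy":-0.1,"dz":0.5,"wz":-0.063},{"dx":3.6,"dy":0.1,"dz":0.5,"wz":-0.063},{"dx":3.5,"dy":0.4,"dz":0.5,"wz":-0.063},{"dx":0}]'
python3 - <<'E'
from h import *
f=optics.grab_frame("wrist"); cv2.imwrite("pics/w1.png",f["frame"])
for n,z in [("lapping_plate",.016),("sanding_block",.026),("packing_box",.056)]: find(f,n,"wrist",z)
rows(.464,-.127,.05,73.5,4)
E
```

```text
at [ 0.2444 -0.5752  0.2313] [-3.14157967e+00 -5.97553263e-06  4.01734378e-01] total cm [ 21.96  44.82 -18.13] dyaw 0.881
{"dx":9.4,"dy":-8.2,"dz":4.53,"wz":-0.220}
{"dx":11.0,"dy":-5.9,"dz":4.53,"wz":-0.220}
{"dx":12.0,"dy":-3.4,"dz":4.53,"wz":-0.220}
{"dx":12.5,"dy":-0.7,"dz":4.53,"wz":-0.220}schema error: expected keys dx, dy, dz, wx, wy, wz, claw
schema error: expected keys dx, dy, dz, wx, wy, wz, claw
```

View pics/w1.png

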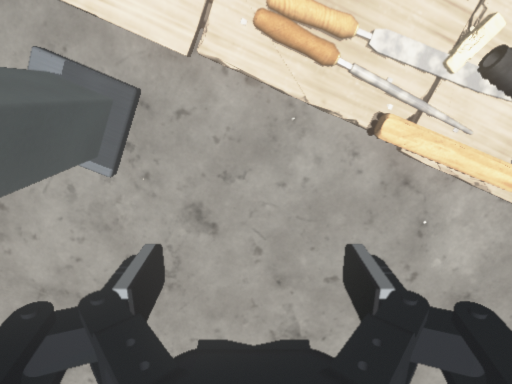

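The arm hasn't moved: this wrist picture still shows the start, with the bench edge and chisels. Every row needs all seven keys.

```bash
python3 -m handwheel '[{"dx":2.7,"dy":-2.3,"dz":0.5,"wx":0,"wy":0,"wz":-0.063,"claw":100},{"dx":2.8,"dy":-2.2,"dz":0.5,"wx":0,"wy":0,"wz":-0.063,"claw":100},{"dx":3.0,"dy":-2.0,"dz":0.5,"wx":0,"wy":0,"wz":-0.063,"claw":100},{"dx":3.1,"dy":-1.8,"dz":0.5,"wx":0,"wy":0,"wz":-0.063,"claw":100},{"dx":3.2,"dy":-1.6,"dz":0.5,"wx":0,"wy":0,"wz":-0.063,"claw":100},{"dx":3.3,"dy":-1.4,"dz":0.5,"wx":0,"wy":0,"wz":-0.063,"claw":100},{"dx":3.4,"dy":-1.2,"dz":0.5,"wx":0,"wy":0,"wz":-0.063,"claw":100}]'
python3 -m handwheel '[{"dx":3.4,"dy":-1.0,"dz":0.5,"wx":0,"wy":0,"wz":-0.063,"claw":100},{"dx":3.5,"dy":-0.7,"dz":0.5,"wx":0,"wy":0,"wz":-0.063,"claw":100},{"dx":3.5,"dy":-0.5,"dz":0.5,"wx":0,"wy":0,"wz":-0.063,"claw":100},{"dx":3.6,"dy":-0.3,"dz":0.5,"wx":0,"wy":0,"wz":-0.063,"claw":100},{"dx":3.6,"dy":-0.1,"dz":0.5,"wx":0,"wy":0,"wz":-0.063,"claw":100},{"dx":3.6,"dy":0.1,"dz":0.5,"wx":0,"wy":0,"wz":-0.063,"claw":100},{"dx":3.5,"dy":0.4,"dz":0.5,"wx":0,"wy":0,"wz":-0.063,"claw":100},{"dx":0,"dy":0,"dz":0,"wx":0,"wy":0,"wz":0,"claw":100}]'
python3 - <<'E'
from h import *
f=optics.grab_frame("wrist"); cv2.imwrite("pics/w2.png",f["frame"])
for n,z in [("lapping_plate",.016),("sanding_block",.026),("packing_box",.056)]: find(f,n,"wrist",z)
rows(.464,-.127,.05,73.5,4)
E
```

```text
clock: 1.58
position: [0.3545, -0.3489, 0.1963]
tool_rot: [3.141, 0.0, 0.845]
force: [-0.0, 0.3, -0.1]
grip_width: 0.0855
finger_force: 0.0
clock: 2.58
position: [0.4646, -0.123, 0.1612]
tool_rot: [3.142, -0.001, 1.288]
force: [-1.2, -1.3, -0.3]
grip_width: 0.0854
finger_force: 0.0
lapping_plate 0.8 [228.7, 127.2, 56.6, 100.3] centre 464 -126 size 50 100 longdir deg 73.4
sanding_block 0.7 [258.4, 249.3, 71.9, 82.2] centre 472 -258 size 48 98 longdir deg 106.2
packing_box 0.88 [187.5, 2.7, 80.6, 26.0] centre 483 7 size 17 58 longdir deg 163.7
packing_box 0.67 [258.9, 251.0, 70.5, 77.9] centre 473 -236 size 43 87 longdir deg 105.7
at [ 0.4633 -0.1262  0.1614] [3.14158678e+00 4.22349576e-04 1.28206354e+00] total cm [  0.07  -0.08 -11.14] dyaw 0.001
{"dx":-0.0,"dy":0.0,"dz":2.78,"wz":-0.000}
{"dx":-0.0,"dy":0.0,"dz":2.78,"wz":-0.000}
{"dx":-0.0,"dy":0.0,"dz":2.78,"wz":-0.000}
{"dx":-0.0,"dy":0.0,"dz":2.78,"wz":-0.000}
```

View pics/w2.png

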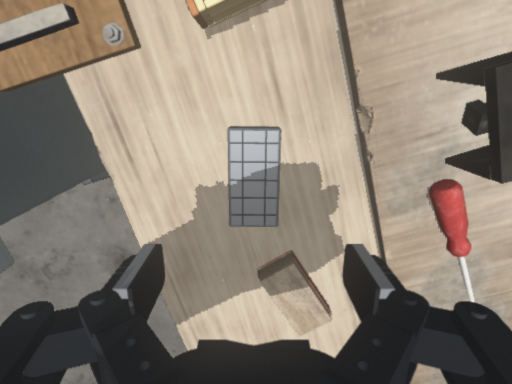

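The wrist picture shows the plate at (254,176), aligned with the tool axis and clear of the sanding block. Its measured centre (464,-126) and 73.4° agree with the tool pose, so I'll descend and grip.

```bash
python3 -m handwheel '[{"dx":0,"dy":0,"dz":3,"wx":0,"wy":0,"wz":0,"claw":100},{"dx":0,"dy":0,"dz":4,"wx":0,"wy":0,"wz":0,"claw":100},{"dx":0,"dy":0,"dz":4,"wx":0,"wy":0,"wz":0,"claw":100},{"dx":0,"dy":0,"dz":3,"wx":0,"wy":0,"wz":0,"claw":90},{"dx":0,"dy":0,"dz":1.5,"wx":0,"wy":0,"wz":0,"claw":80},{"dx":0,"dy":0,"dz":0.4,"wx":0,"wy":0,"wz":0,"claw":75},{"dx":0,"dy":0,"dz":0,"wx":0,"wy":0,"wz":0,"claw":75},{"dx":0,"dy":0,"dz":0,"wx":0,"wy":0,"wz":0,"claw":75}]'
python3 -m handwheel '[{"dx":0,"dy":0,"dz":0,"wx":0,"wy":0,"wz":0,"claw":0},{"dx":0,"dy":0,"dz":0,"wx":0,"wy":0,"wz":0,"claw":0},{"dx":0,"dy":0,"dz":0,"wx":0,"wy":0,"wz":0,"claw":0},{"dx":0,"dy":0,"dz":0,"wx":0,"wy":0,"wz":0,"claw":0}]' 60
```

```text
clock: 3.78
position: [0.4642, -0.1255, 0.0032]
tool_rot: [3.14, -0.0, 1.283]
force: [-0.1, 0.2, -0.1]
grip_width: 0.0641
finger_force: 0.0
clock: 4.28
position: [0.4641, -0.1255, 0.0033]
tool_rot: [3.14, 0.0, 1.283]
force: [-1.7, 0.8, 18.8]
grip_width: 0.0484
finger_force: 59.4
```

Gripped: 48 mm opening, 59 N. Now lift, and refine the box pose from an enlarged crop of the first top picture.

```bash
python3 -m handwheel '[{"dx":0,"dy":0,"dz":-0.5,"wx":0,"wy":0,"wz":0,"claw":0},{"dx":0,"dy":0,"dz":-2,"wx":0,"wy":0,"wz":0,"claw":0},{"dx":0,"dy":0,"dz":-3,"wx":0,"wy":0,"wz":0,"claw":0},{"dx":0,"dy":0,"dz":-3,"wx":0,"wy":0,"wz":0,"claw":0},{"dx":0,"dy":0,"dz":-3,"wx":0,"wy":0,"wz":0,"claw":0},{"dx":0,"dy":0,"dz":-1,"wx":0,"wy":0,"wz":0,"claw":0},{"dx":0,"dy":0,"dz":0,"wx":0,"wy":0,"wz":0,"claw":0}]'
python3 - <<'E'
from h import *
im=cv2.imread("pics/top0.png")[115:225,90:205]
cv2.imwrite("pics/boxcrop.png",cv2.resize(im,None,fx=5,fy=5,interpolation=cv2.INTER_CUBIC))
E
```

```text
clock: 5.15
position: [0.4636, -0.1255, 0.1272]
tool_rot: [3.141, 0.0, 1.284]
force: [0.1, 0.5, -5.9]
grip_width: 0.0483
finger_force: 64.7
```

View pics/boxcrop.png

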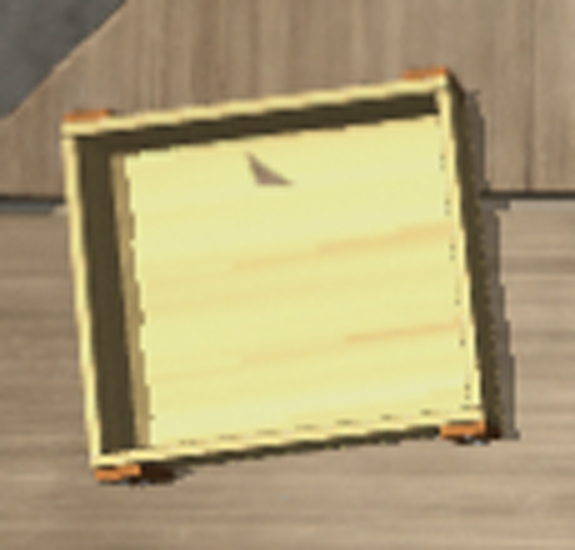

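The crop shows the rim's outer corners at about (64,130), (455,82), (487,423) and (94,468) in crop pixels, with the cleats on the long sides.

Run:
```python
from h import *
f=optics.grab_frame("top")
c=(np.array([[64,130],[455,82],[487,423],[94,468]])+.5)/5-.5+[90,115]
w=unproj(f,c,.056)[:,:2]*1000
print(w.round(),w.mean(0))
for i in range(4):
    d=w[i]-w[i-1]; print(np.linalg.norm(d).round(1),(np.degrees(np.arctan2(d[1],d[0]))%180).round(1))
m=w.mean(0)/1000
rows(m[0],m[1],.127,97,8)
```

```text
[[600. 212.]
 [621.  29.]
 [462.  13.]
 [443. 193.]] [531.73751195 111.80852178]
158.6 6.8
183.5 96.6
160.0 5.9
181.0 96.2
at [ 0.4632 -0.1254  0.1266] [-3.14077757e+00  1.20351772e-04  1.28354416e+00] total cm [ 6.85 23.72  0.04] dyaw 0.409
{"dx":3.1,"dy":-0.0,"dz":-0.01,"wz":-0.051}
{"dx":3.1,"dy":0.1,"dz":-0.01,"wz":-0.051}
{"dx":3.1,"dy":0.3,"dz":-0.01,"wz":-0.051}
{"dx":3.1,"dy":0.5,"dz":-0.01,"wz":-0.051}
{"dx":3.0,"dy":0.6,"dz":-0.01,"wz":-0.051}
{"dx":3.0,"dy":0.8,"dz":-0.01,"wz":-0.051}
{"dx":2.9,"dy":0.9,"dz":-0.01,"wz":-0.051}
{"dx":2.9,"dy":1.1,"dz":-0.01,"wz":-0.051}
```

```bash
python3 -m handwheel '[{"dx":3.1,"dy":0,"dz":0,"wx":0,"wy":0,"wz":-0.05,"claw":0},{"dx":3.1,"dy":0.1,"dz":0,"wx":0,"wy":0,"wz":-0.05,"claw":0},{"dx":3.1,"dy":0.3,"dz":0,"wx":0,"wy":0,"wz":-0.05,"claw":0},{"dx":3.1,"dy":0.5,"dz":0,"wx":0,"wy":0,"wz":-0.05,"claw":0},{"dx":3.0,"dy":0.6,"dz":0,"wx":0,"wy":0,"wz":-0.05,"claw":0},{"dx":3.0,"dy":0.8,"dz":0,"wx":0,"wy":0,"wz":-0.05,"claw":0},{"dx":2.9,"dy":0.9,"dz":0,"wx":0,"wy":0,"wz":-0.05,"claw":0},{"dx":2.9,"dy":1.1,"dz":0,"wx":0,"wy":0,"wz":-0.05,"claw":0}]'
python3 -m handwheel '[{"dx":0,"dy":0,"dz":0,"wx":0,"wy":0,"wz":0,"claw":0},{"dx":0,"dy":0,"dz":0,"wx":0,"wy":0,"wz":0,"claw":0}]'
python3 - <<'E'
from h import *
f=optics.grab_frame("wrist"); cv2.imwrite("pics/w3.png",f["frame"])
find(f,"lapping_plate","wrist",.14)
E
```

```text
clock: 6.2
position: [0.5335, 0.1129, 0.1257]
tool_rot: [-3.139, 0.0, 1.686]
force: [1.0, 0.2, -6.3]
grip_width: 0.0479
finger_force: 64.6
clock: 6.45
position: [0.5334, 0.1115, 0.1261]
tool_rot: [-3.139, 0.001, 1.683]
force: [-0.2, -0.0, -6.3]
grip_width: 0.0482
finger_force: 64.7
lapping_plate 0.81 [197.0, 155.5, 115.0, 189.8] centre 534 113 size 49 99 longdir deg 96.3
```

View pics/w3.png

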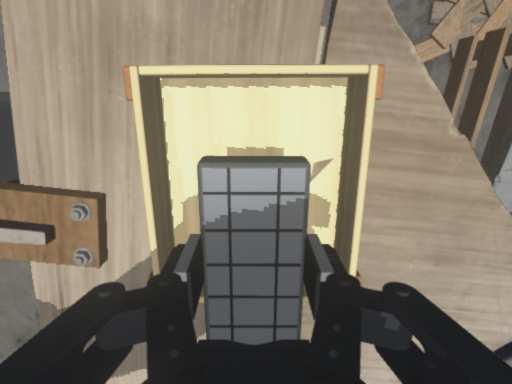

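The plate hangs level at (253,250), centred in the box and along it. Lowering.

```bash
python3 -m handwheel '[{"dx":0,"dy":0,"dz":3,"wx":0,"wy":0,"wz":0,"claw":0},{"dx":0,"dy":0,"dz":3,"wx":0,"wy":0,"wz":0,"claw":0},{"dx":0,"dy":0,"dz":3,"wx":0,"wy":0,"wz":0,"claw":0},{"dx":0,"dy":0,"dz":1.5,"wx":0,"wy":0,"wz":0,"claw":0},{"dx":0,"dy":0,"dz":0.6,"wx":0,"wy":0,"wz":0,"claw":0},{"dx":0,"dy":0,"dz":0.3,"wx":0,"wy":0,"wz":0,"claw":0},{"dx":0,"dy":0,"dz":0.2,"wx":0,"wy":0,"wz":0,"claw":0},{"dx":0,"dy":0,"dz":0,"wx":0,"wy":0,"wz":0,"claw":0}]'
```

```text
clock: 7.55
position: [0.5343, 0.112, 0.0117]
tool_rot: [3.141, -0.0, 1.684]
force: [-0.5, -0.1, -7.0]
grip_width: 0.0484
finger_force: 64.6
```

```bash
python3 -m handwheel '[{"dx":0,"dy":0,"dz":0.1,"wx":0,"wy":0,"wz":0,"claw":0},{"dx":0,"dy":0,"dz":0.1,"wx":0,"wy":0,"wz":0,"claw":0},{"dx":0,"dy":0,"dz":0.05,"wx":0,"wy":0,"wz":0,"claw":0},{"dx":0,"dy":0,"dz":0,"wx":0,"wy":0,"wz":0,"claw":0}]'
```

```text
clock: 8.05
position: [0.5342, 0.112, 0.0094]
tool_rot: [3.141, 0.0, 1.684]
force: [-4.3, -0.8, 8.3]
grip_width: 0.0484
finger_force: 66.3
```

Contact with the floor: the vertical force went from -7 to +8 N. Release gently and rise straight up.

```bash
python3 -m handwheel '[{"dx":0,"dy":0,"dz":0,"wx":0,"wy":0,"wz":0,"claw":65},{"dx":0,"dy":0,"dz":0,"wx":0,"wy":0,"wz":0,"claw":75},{"dx":0,"dy":0,"dz":0,"wx":0,"wy":0,"wz":0,"claw":80},{"dx":0,"dy":0,"dz":0,"wx":0,"wy":0,"wz":0,"claw":80}]'
python3 -m handwheel '[{"dx":0,"dy":0,"dz":-1,"wx":0,"wy":0,"wz":0,"claw":80},{"dx":0,"dy":0,"dz":-2,"wx":0,"wy":0,"wz":0,"claw":80},{"dx":0,"dy":0,"dz":-3,"wx":0,"wy":0,"wz":0,"claw":80},{"dx":0,"dy":0,"dz":-3,"wx":0,"wy":0,"wz":0,"claw":80},{"dx":0,"dy":0,"dz":-3,"wx":0,"wy":0,"wz":0,"claw":100},{"dx":0,"dy":0,"dz":-3,"wx":0,"wy":0,"wz":0,"claw":100},{"dx":0,"dy":0,"dz":0,"wx":0,"wy":0,"wz":0,"claw":100}]'
python3 - <<'E'
from h import *
f=optics.grab_frame("wrist"); cv2.imwrite("pics/w4.png",f["frame"])
find(f,"lapping_plate","wrist",.022)
rows(.47,-.262,.16,105,12)
E
```

```text
clock: 8.55
position: [0.5341, 0.1121, 0.0088]
tool_rot: [3.142, -0.0, 1.684]
force: [-0.4, 0.3, 1.0]
grip_width: 0.0682
finger_force: 0.0
clock: 9.43
position: [0.5351, 0.1123, 0.1613]
tool_rot: [3.138, -0.0, 1.684]
force: [0.5, 0.5, -0.7]
grip_width: 0.0854
finger_force: 0.0
lapping_plate 0.67 [224.1, 124.2, 59.4, 102.8] centre 535 111 size 50 100 longdir deg 96.3
at [0.534  0.1119 0.159 ] [3.14115207e+00 1.49522765e-04 1.68360727e+00] total cm [ -6.4  -37.39   0.1 ] dyaw 0.149
{"dx":-3.0,"dy":-0.9,"dz":-0.01,"wz":-0.012}
{"dx":-3.0,"dy":-0.9,"dz":-0.01,"wz":-0.012}
{"dx":-3.0,"dy":-1.0,"dz":-0.01,"wz":-0.012}
{"dx":-3.0,"dy":-1.0,"dz":-0.01,"wz":-0.012}
{"dx":-3.0,"dy":-1.0,"dz":-0.01,"wz":-0.012}
{"dx":-3.0,"dy":-1.1,"dz":-0.01,"wz":-0.012}
{"dx":-3.0,"dy":-1.1,"dz":-0.01,"wz":-0.012}
{"dx":-2.9,"dy":-1.1,"dz":-0.01,"wz":-0.012}
{"dx":-2.9,"dy":-1.2,"dz":-0.01,"wz":-0.012}
{"dx":-2.9,"dy":-1.2,"dz":-0.01,"wz":-0.012}
{"dx":-2.9,"dy":-1.2,"dz":-0.01,"wz":-0.012}
{"dx":-2.9,"dy":-1.3,"dz":-0.01,"wz":-0.012}
```

View pics/w4.png

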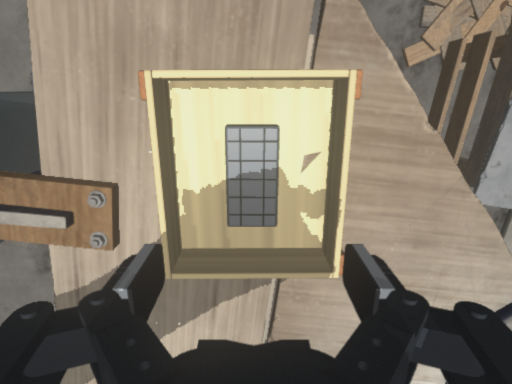

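The plate lies flat at (252,176), centred and aligned in the box. Next the sanding block.

```bash
python3 -m handwheel '[{"dx":-4.5,"dy":-1.4,"dz":0,"wx":0,"wy":0,"wz":-0.019,"claw":100},{"dx":-4.5,"dy":-1.4,"dz":0,"wx":0,"wy":0,"wz":-0.019,"claw":100},{"dx":-4.5,"dy":-1.5,"dz":0,"wx":0,"wy":0,"wz":-0.019,"claw":100},{"dx":-4.4,"dy":-1.6,"dz":0,"wx":0,"wy":0,"wz":-0.019,"claw":100},{"dx":-4.4,"dy":-1.7,"dz":0,"wx":0,"wy":0,"wz":-0.019,"claw":100},{"dx":-4.4,"dy":-1.8,"dz":0,"wx":0,"wy":0,"wz":-0.019,"claw":100},{"dx":-4.4,"dy":-1.8,"dz":0,"wx":0,"wy":0,"wz":-0.019,"claw":100},{"dx":-4.4,"dy":-1.9,"dz":0,"wx":0,"wy":0,"wz":-0.019,"claw":100}]'
python3 -m handwheel '[{"dx":0,"dy":0,"dz":0,"wx":0,"wy":0,"wz":0,"claw":100},{"dx":0,"dy":0,"dz":0,"wx":0,"wy":0,"wz":0,"claw":100}]'
python3 - <<'E'
from h import *
f=optics.grab_frame("wrist"); cv2.imwrite("pics/w5.png",f["frame"])
find(f,"sanding_block","wrist",.026)
print(monitor.observe()["qpos"])
E
```

```text
clock: 10.52
position: [0.4677, -0.2622, 0.1581]
tool_rot: [-3.141, -0.001, 1.837]
force: [0.6, 0.1, -1.0]
grip_width: 0.0853
finger_force: 0.0
clock: 10.78
position: [0.4683, -0.2602, 0.1582]
tool_rot: [-3.141, -0.001, 1.836]
force: [0.7, -0.4, 0.1]
grip_width: 0.0855
finger_force: 0.0
sanding_block 0.87 [230.2, 139.1, 47.5, 85.5] centre 470 -265 size 43 88 longdir deg 106.0
[ 0.75397992  0.51214709 -0.48444083  1.88583842  0.31669139  0.82016714
  0.37029689]
```

View pics/w5.png

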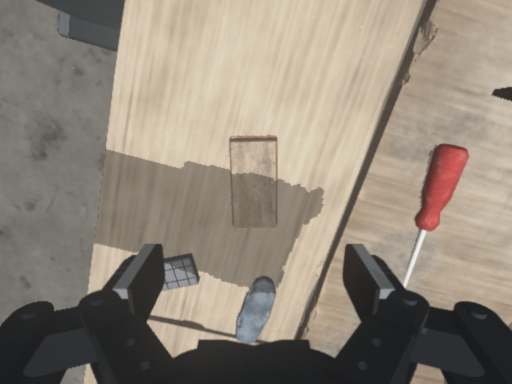

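The block is at (253,182), measured at (470,-265) and 106°. The slate at (256,310) and the small plate at (180,272) are clear of the fingers. I'll shift 5 mm and grip about 9 mm above its underside, so the fingertips clear the wider plate when stacking.

```bash
python3 -m handwheel '[{"dx":-0.5,"dy":0,"dz":3,"wx":0,"wy":0,"wz":-0.014,"claw":100},{"dx":0,"dy":0,"dz":4,"wx":0,"wy":0,"wz":0,"claw":100},{"dx":0,"dy":0,"dz":4,"wx":0,"wy":0,"wz":0,"claw":90},{"dx":0,"dy":0,"dz":2.5,"wx":0,"wy":0,"wz":0,"claw":80},{"dx":0,"dy":0,"dz":1.2,"wx":0,"wy":0,"wz":0,"claw":75},{"dx":0,"dy":0,"dz":0.2,"wx":0,"wy":0,"wz":0,"claw":70},{"dx":0,"dy":0,"dz":0,"wx":0,"wy":0,"wz":0,"claw":70}]'
python3 -m handwheel '[{"dx":0,"dy":0,"dz":0,"wx":0,"wy":0,"wz":0,"claw":0},{"dx":0,"dy":0,"dz":0,"wx":0,"wy":0,"wz":0,"claw":0},{"dx":0,"dy":0,"dz":0,"wx":0,"wy":0,"wz":0,"claw":0},{"dx":0,"dy":0,"dz":0,"wx":0,"wy":0,"wz":0,"claw":0}]' 30
```

```text
clock: 11.75
position: [0.4704, -0.2657, 0.0106]
tool_rot: [3.141, 0.001, 1.85]
force: [-0.4, -0.5, -0.1]
grip_width: 0.0594
finger_force: 0.0
clock: 12.25
position: [0.4704, -0.266, 0.0108]
tool_rot: [3.141, 0.001, 1.85]
force: [-1.2, 1.7, 7.4]
grip_width: 0.0439
finger_force: 30.0
```

```bash
python3 -m handwheel '[{"dx":0,"dy":0,"dz":-0.5,"wx":0,"wy":0,"wz":0,"claw":0},{"dx":0,"dy":0,"dz":-2,"wx":0,"wy":0,"wz":0,"claw":0},{"dx":0,"dy":0,"dz":-3,"wx":0,"wy":0,"wz":0,"claw":0},{"dx":0,"dy":0,"dz":-3,"wx":0,"wy":0,"wz":0,"claw":0},{"dx":0,"dy":0,"dz":-3,"wx":0,"wy":0,"wz":0,"claw":0},{"dx":0,"dy":0,"dz":-2,"wx":0,"wy":0,"wz":0,"claw":0},{"dx":0,"dy":0,"dz":0,"wx":0,"wy":0,"wz":0,"claw":0}]'
python3 - <<'E'
from h import *
rows(.535,.111,.146,96.4,8)
f=optics.grab_frame("wrist"); find(f,"sanding_block","wrist",.161)
E
```

```text
clock: 13.12
position: [0.4705, -0.2662, 0.1465]
tool_rot: [3.14, 0.002, 1.849]
force: [0.4, 0.2, -0.8]
grip_width: 0.0437
finger_force: 31.3
at [ 0.4705 -0.2662  0.1465] [3.13968968e+00 2.13632045e-03 1.84936140e+00] total cm [ 6.45 37.72 -0.05] dyaw -0.167
{"dx":4.3,"dy":2.1,"dz":0.01,"wz":0.021}
{"dx":4.4,"dy":2.0,"dz":0.01,"wz":0.021}
{"dx":4.4,"dy":1.9,"dz":0.01,"wz":0.021}
{"dx":4.4,"dy":1.8,"dz":0.01,"wz":0.021}
{"dx":4.5,"dy":1.7,"dz":0.01,"wz":0.021}
{"dx":4.5,"dy":1.6,"dz":0.01,"wz":0.021}
{"dx":4.5,"dy":1.5,"dz":0.01,"wz":0.021}
{"dx":4.6,"dy":1.4,"dz":0.01,"wz":0.021}
sanding_block 0.82 [205.1, 163.2, 94.3, 168.5] centre 470 -263 size 42 89 longdir deg 106.0
```

Held level and aligned. On to the box.

```bash
python3 -m handwheel '[{"dx":4.3,"dy":2.1,"dz":0,"wx":0,"wy":0,"wz":0.021,"claw":0},{"dx":4.4,"dy":2.0,"dz":0,"wx":0,"wy":0,"wz":0.021,"claw":0},{"dx":4.4,"dy":1.9,"dz":0,"wx":0,"wy":0,"wz":0.021,"claw":0},{"dx":4.4,"dy":1.8,"dz":0,"wx":0,"wy":0,"wz":0.021,"claw":0},{"dx":4.5,"dy":1.7,"dz":0,"wx":0,"wy":0,"wz":0.021,"claw":0},{"dx":4.5,"dy":1.6,"dz":0,"wx":0,"wy":0,"wz":0.021,"claw":0},{"dx":4.5,"dy":1.5,"dz":0,"wx":0,"wy":0,"wz":0.021,"claw":0},{"dx":4.6,"dy":1.4,"dz":0,"wx":0,"wy":0,"wz":0.021,"claw":0}]'
python3 -m handwheel '[{"dx":0,"dy":0,"dz":0,"wx":0,"wy":0,"wz":0,"claw":0},{"dx":0,"dy":0,"dz":0,"wx":0,"wy":0,"wz":0,"claw":0}]'
python3 - <<'E'
from h import *
f=optics.grab_frame("wrist"); find(f,"sanding_block","wrist",.161)
rows(.535,.111,.035,96.4,1)
E
```

```text
clock: 14.22
position: [0.534, 0.1132, 0.1438]
tool_rot: [-3.14, 0.0, 1.681]
force: [0.5, 0.3, -0.2]
grip_width: 0.0435
finger_force: 31.3
clock: 14.48
position: [0.5338, 0.1113, 0.1439]
tool_rot: [-3.14, 0.001, 1.682]
force: [0.8, -0.1, -0.3]
grip_width: 0.0436
finger_force: 31.3
sanding_block 0.79 [205.6, 163.8, 94.7, 167.1] centre 534 116 size 41 89 longdir deg 96.5
at [0.5341 0.1105 0.1443] [-3.14068621e+00  5.52810778e-04  1.68045657e+00] total cm [  0.09   0.05 -10.93] dyaw 0.002
{"dx":0.0,"dy":0.1,"dz":10.93,"wz":-0.002}
```

```bash
python3 -m handwheel '[{"dx":-0.3,"dy":0,"dz":3,"wx":0,"wy":0,"wz":0,"claw":0},{"dx":0,"dy":0,"dz":3,"wx":0,"wy":0,"wz":0,"claw":0},{"dx":0,"dy":0,"dz":2.5,"wx":0,"wy":0,"wz":0,"claw":0},{"dx":0,"dy":0,"dz":1.5,"wx":0,"wy":0,"wz":0,"claw":0},{"dx":0,"dy":0,"dz":0.6,"wx":0,"wy":0,"wz":0,"claw":0},{"dx":0,"dy":0,"dz":0.2,"wx":0,"wy":0,"wz":0,"claw":0},{"dx":0,"dy":0,"dz":0.1,"wx":0,"wy":0,"wz":0,"claw":0},{"dx":0,"dy":0,"dz":0,"wx":0,"wy":0,"wz":0,"claw":0}]'
```

```text
clock: 15.58
position: [0.5349, 0.1089, 0.0362]
tool_rot: [3.141, -0.0, 1.682]
force: [0.3, -0.4, -0.3]
grip_width: 0.0438
finger_force: 31.3
```

```bash
python3 -m handwheel '[{"dx":0,"dy":0,"dz":0.1,"wx":0,"wy":0,"wz":0,"claw":0},{"dx":0,"dy":0,"dz":0,"wx":0,"wy":0,"wz":0,"claw":0}]'
```

```text
clock: 15.82
position: [0.5347, 0.1088, 0.0349]
tool_rot: [3.141, 0.0, 1.682]
force: [0.0, 0.3, -1.7]
grip_width: 0.0434
finger_force: 31.3
```

```bash
python3 -m handwheel '[{"dx":0,"dy":0,"dz":0.1,"wx":0,"wy":0,"wz":0,"claw":0},{"dx":0,"dy":0,"dz":0.1,"wx":0,"wy":0,"wz":0,"claw":0},{"dx":0,"dy":0,"dz":0,"wx":0,"wy":0,"wz":0,"claw":0}]'
```

```text
clock: 16.2
position: [0.5347, 0.1089, 0.0328]
tool_rot: [3.142, 0.0, 1.682]
force: [-1.0, -0.3, 2.6]
grip_width: 0.0436
finger_force: 31.6
```

Contact at the expected height (32.8 mm). Release slowly and retreat.

```bash
python3 -m handwheel '[{"dx":0,"dy":0,"dz":0,"wx":0,"wy":0,"wz":0,"claw":60},{"dx":0,"dy":0,"dz":0,"wx":0,"wy":0,"wz":0,"claw":70},{"dx":0,"dy":0,"dz":0,"wx":0,"wy":0,"wz":0,"claw":80},{"dx":0,"dy":0,"dz":0,"wx":0,"wy":0,"wz":0,"claw":80}]'
python3 -m handwheel '[{"dx":0,"dy":0,"dz":-1,"wx":0,"wy":0,"wz":0,"claw":80},{"dx":0,"dy":0,"dz":-2,"wx":0,"wy":0,"wz":0,"claw":80},{"dx":0,"dy":0,"dz":-3,"wx":0,"wy":0,"wz":0,"claw":80},{"dx":0,"dy":0,"dz":-3,"wx":0,"wy":0,"wz":0,"claw":80},{"dx":0,"dy":0,"dz":-3,"wx":0,"wy":0,"wz":0,"claw":100},{"dx":0,"dy":0,"dz":-2,"wx":0,"wy":0,"wz":0,"claw":100},{"dx":0,"dy":0,"dz":0,"wx":0,"wy":0,"wz":0,"claw":100},{"dx":0,"dy":0,"dz":0,"wx":0,"wy":0,"wz":0,"claw":100}]'
python3 - <<'E'
from h import *
f=optics.grab_frame("wrist"); cv2.imwrite("pics/w6.png",f["frame"])
find(f,"sanding_block","wrist",.048); find(f,"lapping_plate","wrist",.022)
f=optics.grab_frame("scene"); find(f,"slate_stone","scene",.011)
E
```

```text
clock: 16.7
position: [0.5347, 0.1089, 0.0328]
tool_rot: [3.142, -0.0, 1.682]
force: [-0.2, -0.6, 0.6]
grip_width: 0.0683
finger_force: 0.0
clock: 17.7
position: [0.5344, 0.1087, 0.1726]
tool_rot: [-3.141, 0.0, 1.682]
force: [0.1, 0.7, -0.4]
grip_width: 0.0855
finger_force: 0.0
sanding_block 0.64 [229.3, 129.9, 49.1, 89.1] centre 535 110 size 43 88 longdir deg 96.6
lapping_plate 0.64 [229.3, 119.2, 52.3, 12.7] centre 530 155 size 10 49 longdir deg 6.3
slate_stone 0.87 [340.2, 228.1, 37.3, 15.9] centre 502 -419 size 48 95 longdir deg 84.6
```

View pics/w6.png

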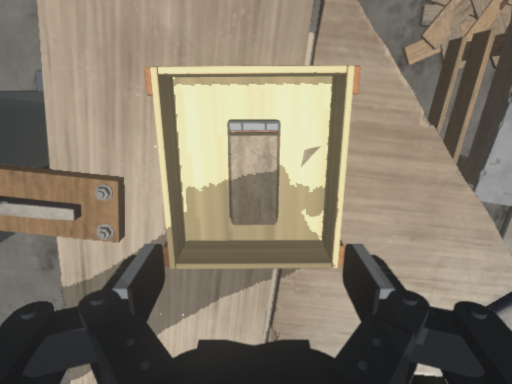

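The block sits squarely on the plate at (253,177), with the plate's end showing at (254,125). Its measured centre (535,110) is about 1 mm from the plate's, and the slate hasn't moved. Handing in.

```bash
python3 -c "
from workcell import job_done
print(job_done())"
```

```text
the job is handed in; nothing more can be done
None
```

The job is handed in: the lapping plate lies flat in the middle of the box and along it, the sanding block sits squarely on top about 1 mm off the plate's centre, and the slate stone hasn't moved; the hand-in returned no verdict.

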